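# Unstack the returned archive boxes into their fitted trays

## Robot

A 7-joint arm with a two-finger parallel gripper is mounted at the origin on the work surface. World frame = base frame: x ahead of the robot, y to its left, z up, the work surface at z = 0. Lengths are in m, angles in rad, forces in N, time in s.
With the tool pointing down it reaches from about 0.4 to 0.875 m from the base axis. Payload 19.3 kg.
Tool frame: the origin (TCP) lies at the very end of the fingers, on their centre line; the grasp point (between the pads) lies 19 mm behind it; z points along the fingers, y is the line along which they close (so a half turn about z gives the same grasp; the last joint's range is limited). The gripper opens to 85 mm and grips with 20 to 120 N. Pads are 22 mm wide; open, the fingers measure 114 mm over their backs; the gripper's body (76 mm by 85 mm) begins 54 mm behind the grasp point. The pads swing forward as they close: fully open they stand 13 mm farther back than shut.
Start: joints at [1.151, 0.521, -0.036, 1.599, 0.021, 1.021, -0.113], TCP at [0.214, -0.587, 0.231] pointing down, gripper open.
Joint ranges: [-2.91, 2.91], [-0.3, 2.13], [-1.5, 1.42], [0.17, 2.43], [-1.26, 4.41], [0.16, 1.93], [-2.52, 2.52]. Speed limits (rad/s): [1.89, 1.89, 2.39, 2.39, 3.01, 3.01, 3.01].

## Interface

Orientations are given as [roll, pitch, yaw] about the fixed x, y, z axes, in that order (R = Rz(yaw) Ry(pitch) Rx(roll)).
In Python, from workcell import bot gives the robot as it stands.
- The arm moves only by the tool carry_out, never from a script. Its argument "rows" is a list that holds one entry, the list of rows, each a list of 4 numbers: the shift along the tool's x, y, z in m, then the turn about the tool's z in degrees. In form: [[[x, y, z, twist], ...]]. A call has 1 to 12 rows; each row is the pose to reach, as a shift and turn from the pose commanded when the call began, along the tool's axes at that moment; what a row does not reach only later rows make up. A row lasts 1/12 s, in which the tool goes at most 41.7 mm and 7.16 degrees, less where a joint would pass 70% of its speed; a pose out of reach is approached as far as the arm can. A call with a gripper value outside its range is refused whole. "grip" is the finger opening in m, from 0 to 0.0854, set as the call begins (left out, the last holds). The fingers move at their own pace and stop on an object; "grip_force" is the grip in N (left out, the last holds). Time passes only in rows, so rows that repeat a pose let the fingers close. It gives the time, the measured TCP pose, the force, the opening and the grip force at its end, in the units of the state.
- bot.observe(): the state, without advancing time (a new reading comes with each control period).
- bot.grab_frame(name): name is "scene" or "side" or "wrist"; returns a dict with "pixels" (400x640x3 uint8, red, green, blue), "K" (3x3 intrinsics, pixels), "pose" (4x4, takes a point from camera to world coordinates). Camera axes: x right, y down, z forward; pixel columns grow to the right and rows downward; lengths in m; the calibration is good to about 2 mm. A picture is of the moment at which its call begins. There is no depth.
- bot.job_done(): hands the job in; it is judged then, once.
Trained networks look in a picture, given as the dict that the camera call returned (one of the last four; its "shot" number tells which), for a name from the list of things; names that differ only in an ending like _2 or _b are one class to them, and where a whole thing is asked for, a point or a joint stands for the part that bears it (a point fixed in the world has none). Each returns a list of dicts, best first, with "conf" (0 to 1); they miss things now and then, are a little off and sometimes report something else, mostly with a low value. They report only what shows in the picture. A call takes as long as a camera call. They do not tell look-alikes from the thing itself.
- bot.look_for(picture, label): "position" ([column, row] in pixels, amid what is visible of it).
- bot.regions_of(picture, label): "region" (400x640 bool, what is visible of it) and "position" ([column, row] in pixels, amid what is visible of it).
- bot.spot_point(picture, label): "position" ([column, row] in pixels: a listed point, or the origin of a listed thing).
The state is a dict: "clock": time; "qpos": joint angles; "qd": joint speeds; "joint_efforts": joint torques, N m; "position": TCP position; "tool_rot": TCP orientation; "force": force on the tool from outside, world axes, zero at the start; "moment": the same for the moment, N m; "grip_width": finger opening in m; "finger_force": force on a finger pad.
Only numpy, scipy, OpenCV 4.12 (cv2) and the standard library are available. Lean on these libraries where they do the work, as an engineer would, in place of code of your own. Each camera call takes 0.05 s, during which the arm holds its last target. There are 200 camera calls.

## Task

The small archive boxes returned from the reading room stand in one stack; set each of the four lying flat inside the shallow tray made to its shape and size: long carton, short carton, round tin and small box. Work from the top down, finishing each in its tray before you put the next in its own, and as the contents are fragile keep every one upright all the time and lower it right down into its tray before letting go.

Things in the scene. Friction and masses are not known exactly. Their poses are not given: they have to be found in the camera images.
- long_carton: the bottom of the stack: a long lidded brown cardboard carton, 130 mm (its x) by 62 mm (its y) by 42 mm high, 0.25 to 0.45 kg; origin at the centre of its underside, z up
- short_carton: a shorter lidded brown cardboard carton standing on the long one, 92 mm (its x) by 52 mm (its y) by 34 mm high, 0.13 to 0.23 kg; origin at the centre of its underside, z up
- seal_tin: a round metal tin standing on the short carton, diameter 42 mm, 30 mm high, 0.06 to 0.12 kg; origin at the centre of its underside, z up
- small_box: the top of the stack: a small brown cardboard box on the tin, 26 by 26 mm and 28 mm high, 0.03 to 0.05 kg; origin at the centre of its underside, z up
- tray_long: a fixed shallow tray (it cannot be pushed) with a white floor and a dark grey rim, its floor 5 mm above the table, the rim 4 mm thick and 9 mm above the table; origin at the centre of its underside on the table, z up. The tray of the long carton: outside 158 mm (its x) by 90 mm (its y), inside 150 by 82 mm
- tray_short: a fixed shallow tray (it cannot be pushed) with a white floor and a dark grey rim, its floor 5 mm above the table, the rim 4 mm thick and 9 mm above the table; origin at the centre of its underside on the table, z up. The tray of the short carton: outside 120 mm (its x) by 80 mm (its y), inside 112 by 72 mm
- tray_round: a fixed shallow tray (it cannot be pushed) with a white floor and a dark grey rim, its floor 5 mm above the table, the rim 4 mm thick and 9 mm above the table; origin at the centre of its underside on the table, z up. The tray of the round tin: round, outside diameter 70 mm, inside 62 mm
- tray_square: a fixed shallow tray (it cannot be pushed) with a white floor and a dark grey rim, its floor 5 mm above the table, the rim 4 mm thick and 9 mm above the table; origin at the centre of its underside on the table, z up. The tray of the small box: square, outside 54 by 54 mm, inside 46 by 46 mm
Things that resemble listed ones, but are neither listed nor needed, are in the scene too. Of the things like the seal_tin, leave any that is yellow; of the rest the larger one is meant.

How it is judged:
By the outcome, as a careful person would: the job done as asked, in the order asked, and still so for the second after the job is handed in, with the robot touching nothing.
It also fails if it takes over 120 s, if anything falls off the work surface, if the arm or the gripper's body presses on something with over 40 N, if the wrist force passes 120 N, or if a joint passes its speed limit or range.

## Working session

There is one attempt and no reset: what is moved stays moved. The work goes in short steps, Python scripts to look and compute and a tool call to move; the robot and the scene stay as the last step left them, time stands still between calls to the robot, and variables do not carry over. Pictures are saved under pics/ and viewed, at most 17 in all, crops included, and the job is handed in when it is done.

Besides the shell and the picture viewer there is one more tool, called after "Request:" as name(argument=value, ...) on one line, values as JSON. carry_out: Moves the arm, as the interface text tells. Its arguments: {"type":"object","properties":{"rows":{"type":"array","items":{"type":"array","items":{"type":"array","items":{"type":"number"}}}},"grip":{"type":"number"},"grip_force":{"type":"number"}},"required":["rows"]}

```bash
mkdir -p pics; ls; cat > h.py <<'E'
import numpy as np, cv2
from workcell import bot
def save(f,n,crop=None,s=1):
    im=f["pixels"][:,:,::-1]
    if crop: c0,r0,c1,r1=crop; im=im[r0:r1,c0:c1]
    cv2.imwrite("pics/"+n,cv2.resize(im,None,fx=s,fy=s,interpolation=cv2.INTER_CUBIC))
def ray(f,px,z):
    d=f["pose"][:3,:3]@np.linalg.inv(f["K"])@np.array([px[0],px[1],1.]); o=f["pose"][:3,3]
    return o+d*(z-o[2])/d[2]
def proj(f,p):
    q=np.linalg.inv(f["pose"])@np.append(p,1); q=f["K"]@q[:3]; return q[:2]/q[2]
E
python3 - <<'E'
from h import *
s=bot.observe(); print({k:np.round(v,3).tolist() for k,v in s.items()})
a=bot.grab_frame("scene"); b=bot.grab_frame("side")
save(a,"scene0.png"); save(b,"side0.png")
for f in (a,b): print(np.round(f["pose"],2).tolist(), np.round(f["K"]).tolist())
for n in "long_carton short_carton seal_tin small_box tray_long tray_short tray_round tray_square".split():
  for f in (a,b):
    z=dict(long_carton=0,short_carton=.042,seal_tin=.076,small_box=.106).get(n,0)
    print(n,[(np.round(d["position"]).tolist(),round(float(d["conf"]),2),np.round(ray(f,d["position"],z),3).tolist()[:2]) for d in bot.spot_point(f,n)[:3]])
E
```

```text
pics
{'clock': 0.0, 'qpos': [1.151, 0.522, -0.036, 1.6, 0.021, 1.021, -0.113], 'qd': [0.0, -0.0, -0.0, 0.001, 0.001, -0.001, 0.001], 'joint_efforts': [-0.001, -92.712, 1.98, -36.994, 0.018, 0.008, 0.0], 'position': [0.214, -0.587, 0.231], 'tool_rot': [-3.14, 0.0, 0.35], 'force': [-0.463, 1.021, 0.413], 'moment': [-0.003, 0.014, 0.012], 'finger_force': 0.0, 'grip_width': 0.085}
[[-0.38, 0.49, -0.78, 1.47], [0.93, 0.19, -0.32, 0.43], [-0.01, -0.85, -0.53, 0.73], [0.0, 0.0, 0.0, 1.0]] [[491.0, 0.0, 325.0], [0.0, 491.0, 197.0], [0.0, 0.0, 1.0]]
[[1.0, -0.03, 0.09, 0.46], [-0.1, -0.52, 0.85, -0.78], [0.02, -0.85, -0.52, 0.59], [0.0, 0.0, 0.0, 1.0]] [[365.0, 0.0, 312.0], [0.0, 365.0, 199.0], [0.0, 0.0, 1.0]]
long_carton [([424.0, 254.0], 0.61, [0.541, 0.296])]
long_carton [([304.0, 178.0], 0.71, [0.55, 0.307])]
short_carton [([425.0, 238.0], 0.64, [0.533, 0.291])]
short_carton [([296.0, 170.0], 0.78, [0.521, 0.286])]
seal_tin [([427.0, 227.0], 0.66, [0.537, 0.293]), ([468.0, 278.0], 0.64, [0.679, 0.405]), ([470.0, 252.0], 0.52, [0.593, 0.398])]
seal_tin [([299.0, 161.0], 0.66, [0.53, 0.28]), ([308.0, 164.0], 0.46, [0.558, 0.255])]
small_box [([428.0, 217.0], 0.6, [0.54, 0.295])]
small_box [([297.0, 147.0], 0.57, [0.527, 0.32])]
tray_long [([211.0, 205.0], 0.89, [0.543, -0.293])]
tray_long [([322.0, 322.0], 0.87, [0.537, -0.3]), ([299.0, 169.0], 0.62, [0.537, 0.37]), ([363.0, 272.0], 0.44, [0.65, -0.163])]
tray_short [([303.0, 242.0], 0.6, [0.602, 0.012])]
tray_short [([333.0, 228.0], 0.75, [0.605, 0.014]), ([302.0, 179.0], 0.58, [0.542, 0.297])]
tray_round [([234.0, 240.0], 0.91, [0.657, -0.151])]
tray_round [([363.0, 273.0], 0.58, [0.649, -0.167])]
tray_square [([354.0, 264.0], 0.6, [0.635, 0.154]), ([424.0, 250.0], 0.57, [0.526, 0.293])]
tray_square [([340.0, 198.0], 0.52, [0.65, 0.167])]
```

View pics/scene0.png

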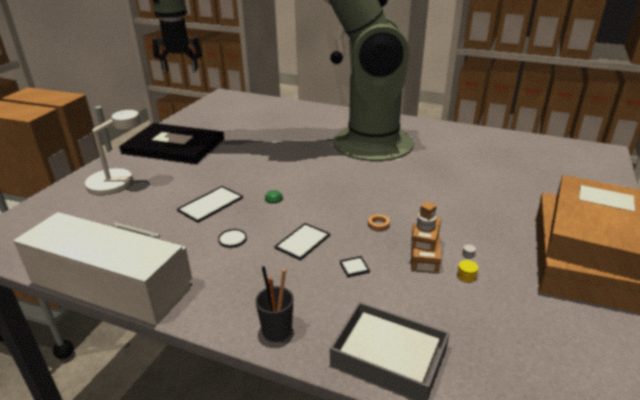

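View pics/side0.png

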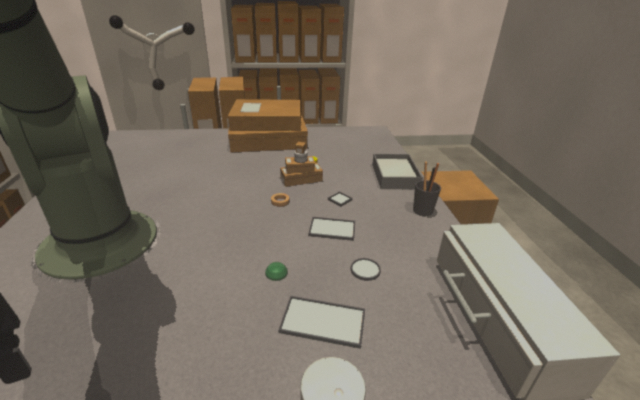

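The scene picture shows the stack near (427,240). The look-alike tins are the stack tin at (428,222), a yellow one at (468,271) and a smaller grey one at (469,251). The stack tin is the one meant, since it is the larger non-yellow one and sits in the stack. The trays are at (211,204) long, (302,240) short, (233,238) round and (354,266) square. The green dome at (274,197) and the orange ring at (378,222) are clutter.

```bash
cat >> h.py <<'E'
def fit(f,mask,z):
    c=max(cv2.findContours(mask.astype(np.uint8),cv2.RETR_EXTERNAL,cv2.CHAIN_APPROX_NONE)[0],key=cv2.contourArea)[:,0]
    p=np.array([ray(f,q,z)[:2] for q in c],np.float32)*1000
    (x,y),(w,h),a=cv2.minAreaRect(p)
    if w<h: w,h,a=h,w,a+90
    return np.round([x,y,w,h,(a+90)%180-90],1).tolist()
E
python3 - <<'E'
from h import *
a=bot.grab_frame("scene"); b=bot.grab_frame("side")
save(a,"st.png",(370,190,500,290),5)
for n in "tray_long tray_short tray_round tray_square".split():
  for f in (a,b):
    print(n,[(fit(f,d["region"],.007),round(float(d["conf"]),2)) for d in bot.regions_of(f,n)[:2]])
for px in [(108,180),(125,115),(110,110)]: print(ray(a,px,0),ray(a,px,.2))
print(ray(a,(274,200),0),ray(a,(378,225),0))
E
```

```text
tray_long [([542.4, -291.1, 166.4, 100.9, -17.2], 0.76)]
tray_long [([538.5, -299.4, 160.6, 97.3, -16.8], 0.95)]
tray_short [([605.4, 10.8, 129.6, 88.9, -13.9], 0.87)]
tray_short [([600.2, 5.1, 120.9, 92.0, -13.5], 0.97)]
tray_round [([659.7, -152.9, 73.6, 70.7, 21.7], 0.93)]
tray_round [([658.1, -159.7, 71.5, 69.6, 85.5], 0.98)]
tray_square [([649.5, 161.4, 63.5, 55.9, 39.1], 0.57)]
tray_square [([645.9, 153.5, 68.4, 63.8, 38.7], 0.47)]
[ 0.53970639 -0.65438731  0.        ] [ 0.7958012  -0.35626933  0.2       ]
[ 1.20571024e-01 -9.58463701e-01  1.11022302e-16] [ 0.49215609 -0.57655929  0.2       ]
[ 0.10145025 -1.04964549  0.        ] [ 0.47830394 -0.64261647  0.2       ]
[ 0.45711396 -0.14266747  0.        ] [0.46612769 0.16038409 0.        ]
```

View pics/st.png

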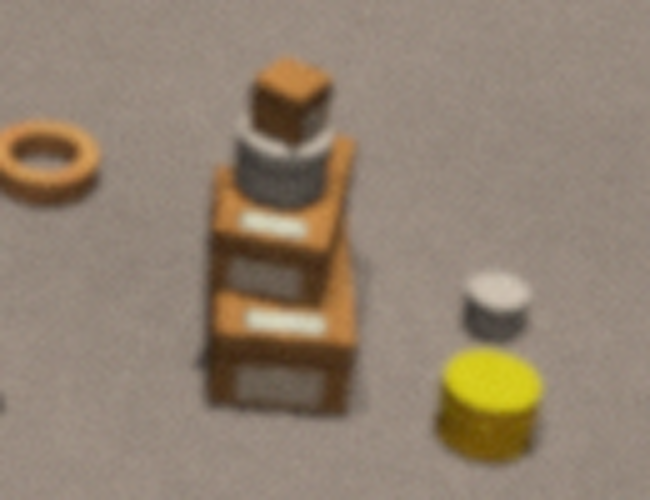

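The crop confirms the stack's grey tin, under the small box, as the larger non-yellow one. The small grey and yellow tins stand apart on the right and will be left alone.

Request:
carry_out(rows=[[[0.373, -0.276, -0.09, 0], [0.373, -0.276, -0.09, 0], [0.373, -0.276, -0.09, 0], [0.373, -0.276, -0.09, 0], [0.373, -0.276, -0.09, 0], [0.373, -0.276, -0.09, 0], [0.373, -0.276, -0.09, 0], [0.373, -0.276, -0.09, 0], [0.373, -0.276, -0.09, 0], [0.373, -0.276, -0.09, 0], [0.373, -0.276, -0.09, 0], [0.373, -0.276, -0.09, 0]]], grip=0.085)

```text
clock: 2.4
position: [0.473, -0.1948, 0.3226]
tool_rot: [-3.142, -0.003, 0.355]
force: [0.6, -0.1, -0.9]
grip_width: 0.085
finger_force: 0.0
```

```bash
python3 - <<'E'
from h import *
s=bot.observe(); print(s["position"],s["tool_rot"],s["clock"])
w=bot.grab_frame("wrist"); save(w,"w1.png"); print(np.round(w["pose"],3).tolist(),np.round(w["K"]).tolist())
for n in "tray_long tray_short tray_round tray_square".split():
    print(n,[(fit(w,d["region"],.007),round(float(d["conf"]),2)) for d in bot.regions_of(w,n)[:2]])
E
```

```text
[ 0.47298036 -0.19476094  0.32261268] [-3.14151411e+00 -2.74601796e-03  3.55275787e-01] 2.4
[[0.348, -0.897, -0.273, 0.543], [-0.937, -0.334, -0.1, -0.168], [-0.001, 0.291, -0.957, 0.465], [0.0, 0.0, 0.0, 1.0]] [[334.0, 0.0, 317.0], [0.0, 334.0, 199.0], [0.0, 0.0, 1.0]]
tray_long [([538.3, -296.5, 160.1, 95.8, -17.3], 0.79)]
tray_short []
tray_round [([640.4, -162.2, 68.4, 40.9, -69.6], 0.84)]
tray_square []
```

View pics/w1.png

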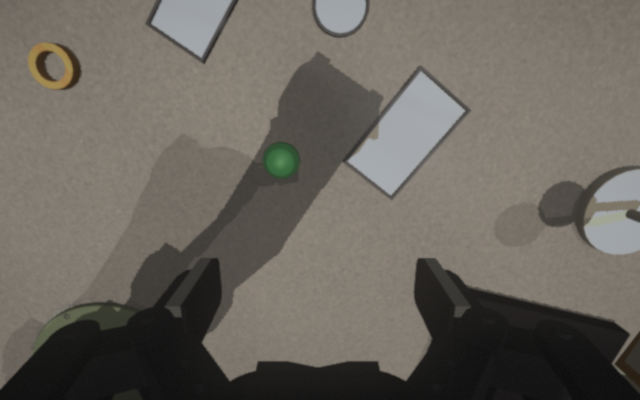

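Wrist view: the long tray at (407,132) agrees with the other cameras at (0.538,-0.297), -17°. The short tray at (190,20) and the round one at (340,10) are partly cut off. Next I move over the stack.

Request:
carry_out(rows=[[[0.19, -0.426, 0, 0], [0.19, -0.426, 0, 0], [0.19, -0.426, 0, 0], [0.19, -0.426, 0, 0], [0.19, -0.426, 0, 0], [0.19, -0.426, 0, 0], [0.19, -0.426, 0, 0], [0.19, -0.426, 0, 0], [0.19, -0.426, 0, 0], [0.19, -0.426, 0, 0], [0.19, -0.426, 0, 0], [0.19, -0.426, 0, 0]]])

```text
clock: 3.65
position: [0.5017, 0.2707, 0.3208]
tool_rot: [-3.139, 0.0, 0.354]
force: [-0.4, -0.7, 0.8]
grip_width: 0.0851
finger_force: 0.0
```

```bash
python3 - <<'E'
from h import *
s=bot.observe(); print(s["position"],s["tool_rot"],s["clock"])
w=bot.grab_frame("wrist"); save(w,"w2.png")
for n,z in dict(tray_square=.007,tray_short=.007,small_box=.134,seal_tin=.106,short_carton=.076,long_carton=.042).items():
    print(n,[(fit(w,d["region"],z),np.round(d["position"]).tolist(),round(float(d["conf"]),2)) for d in bot.regions_of(w,n)[:3]])
E
```

```text
[0.5017294  0.27065488 0.32080066] [-3.13898915e+00  2.14911735e-04  3.53863210e-01] 3.65
tray_square [([644.8, 159.3, 57.3, 55.5, -50.3], [437.0, 80.0], 0.67)]
tray_short [([600.1, 10.3, 121.4, 84.6, -13.6], [522.0, 151.0], 0.94)]
small_box []
seal_tin [([578.4, 378.9, 36.9, 34.3, -72.5], [242.0, 59.0], 0.91), ([515.3, 372.1, 24.2, 23.0, -73.4], [230.0, 124.0], 0.89), ([543.3, 294.4, 39.2, 22.2, -68.1], [317.0, 122.0], 0.84)]
short_carton [([530.3, 292.1, 93.3, 53.8, 3.1], [302.0, 116.0], 0.75)]
long_carton [([560.9, 301.4, 79.0, 63.1, 14.6], [312.0, 93.0], 0.77)]
```

View pics/w2.png

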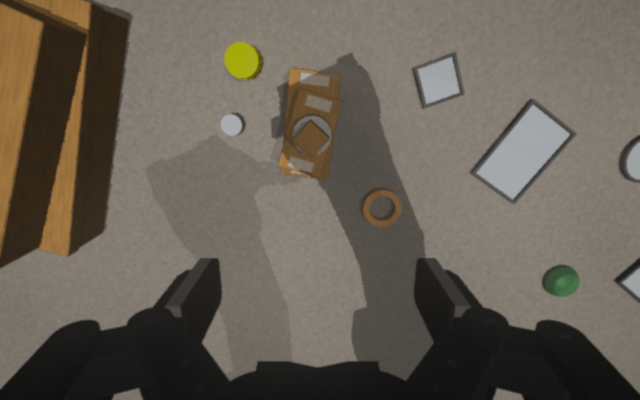

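```bash
python3 - <<'E'
from h import *
w=bot.grab_frame("wrist"); save(w,"w3.png",(265,55,365,195),4.2)
E
```

```text
(no output)
```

View pics/w3.png

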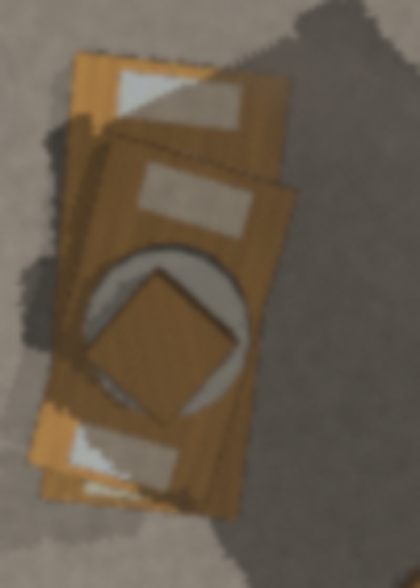

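The crop shows the small box as a diamond centred at (162,348), i.e. pixel (303.6,137.9), on the tin centred at (165,330). The short and long cartons lie below them.

```bash
cat >> h.py <<'E'
def quad(f,pts,z,off=(0,0),s=1):
    P=np.array([ray(f,(off[0]+u/s,off[1]+v/s),z)[:2] for u,v in pts])*1000
    e=np.roll(P,-1,0)-P
    print("centre",P.mean(0).round(1),"sides",np.linalg.norm(e,axis=1).round(1),"ang",np.degrees(np.arctan2(e[:,1],e[:,0])).round(1))
def togo(x,y,z,yaw=None):
    "shift in tool axes to world x,y,z (m); yaw deg of tool"
    s=bot.observe(); c=s["tool_rot"][2]; d=np.array([x,y,z])-s["position"]
    R=np.array([[np.cos(c),np.sin(c),0],[np.sin(c),-np.cos(c),0],[0,0,-1]])
    t=0 if yaw is None else -(yaw-np.degrees(c))
    print("shift",(R@d).round(4),"twist",round(t,1),"pos",s["position"].round(4),"rot",s["tool_rot"].round(4),"t",s["clock"])
E
python3 - <<'E'
from h import *
w=bot.grab_frame("wrist"); o=(265,55)
quad(w,[(158,270),(237,342),(165,425),(88,355)],.134,o,4.2)
quad(w,[(165,245),(248,330),(165,415),(84,330)],.106,o,4.2)
quad(w,[(108,133),(297,190),(207,500),(30,463)],.076,o,4.2)
quad(w,[(78,52),(290,75),(240,518),(42,498)],.042,o,4.2)
togo(.54,.295,.25,35)
E
```

```text
centre [532.7 289.8] sides [24.4 25.8 24.2 25.5] ang [-112.   158.8   67.2  -20.7]
centre [533.8 290.4] sides [29.3 30.2 29.5 29.3] ang [-115.2  155.4   63.1  -24.9]
centre [530.9 292.3] sides [51.9 87.5 50.8 91. ] ang [ -86.1 -176.    97.9    4.7]
centre [535.9 294.9] sides [ 60.  129.   61.3 128.9] ang [ -75.8 -166.1  104.1   13.3]
shift [ 0.0454 -0.0164  0.0715] twist -15.1 pos [0.5029 0.2641 0.3215] rot [ 3.1412e+00 -3.0000e-04  3.4810e-01] t 4.1
```

Request:
carry_out(rows=[[[0.037, -0.014, 0.08, 41.5], [0.037, -0.014, 0.08, 41.5], [0.037, -0.014, 0.08, 41.5], [0.037, -0.014, 0.08, 41.5], [0.037, -0.014, 0.08, 41.5], [0.037, -0.014, 0.08, 41.5], [0.037, -0.014, 0.08, 41.5], [0.037, -0.014, 0.08, 41.5], [0.037, -0.014, 0.08, 41.5], [0.037, -0.014, 0.08, 41.5], [0.037, -0.014, 0.08, 41.5], [0.037, -0.014, 0.08, 41.5]]], grip=0.065)

```text
clock: 5.1
position: [0.5326, 0.2906, 0.2412]
tool_rot: [-3.141, 0.001, -0.374]
force: [0.3, -1.1, -0.1]
grip_width: 0.0651
finger_force: 0.0
```

```bash
python3 - <<'E'
from h import *
w=bot.grab_frame("wrist"); np.savez("w.npz",K=w["K"],pose=w["pose"]); 
p=proj(w,[.533,.290,.134]).round().astype(int); print(p, bot.observe()["qpos"].round(2)); o=(p[0]-75,p[1]-65); print(o)
save(w,"w4.png",(o[0],o[1],o[0]+150,min(400,o[1]+130)),4)
print([(fit(w,d["region"],.134),round(float(d["conf"]),2)) for d in bot.regions_of(w,"small_box")[:2]])
togo(.533,.290,.113,-21.5)
E
```

```text
[319 196] [-0.64  0.48  0.06  1.64 -0.03  1.02 -2.51]
(np.int64(244), np.int64(131))
[([535.3, 288.7, 31.8, 25.5, -22.1], 0.82)]
shift [0.0005 0.0004 0.1282] twist 0.0 pos [0.5327 0.2906 0.2412] rot [-3.1415e+00  5.0000e-04 -3.7480e-01] t 5.2
```

View pics/w4.png

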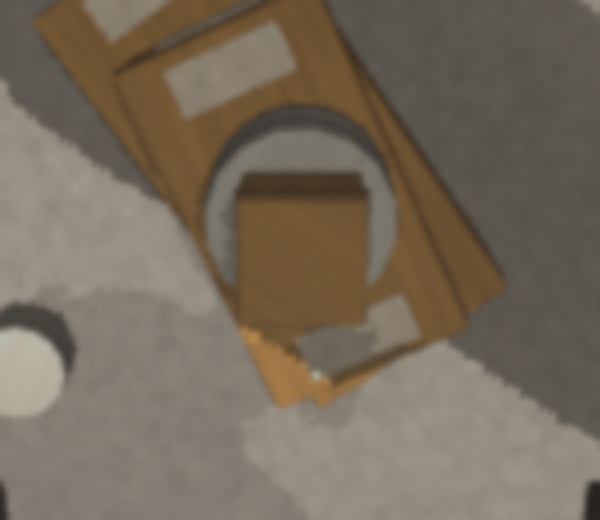

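The box top is centred at (319.7,195.7), matching the prediction for (0.533,0.290). Joint 7 is at its limit at this yaw, so I turn a quarter the other way and then descend.

Request:
carry_out(rows=[[[0, 0, 0.02, -90], [0, 0, 0.02, -90], [0, 0, 0.02, -90], [0, 0, 0.02, -90], [0, 0, 0.02, -90], [0, 0, 0.02, -90], [0, 0, 0.02, -90], [0, 0, 0.02, -90], [0, 0, 0.02, -90], [0, 0, 0.02, -90], [0, 0, 0.02, -90], [0, 0, 0.02, -90]]])

```text
clock: 6.2
position: [0.5327, 0.2908, 0.2214]
tool_rot: [-3.142, -0.0, 1.131]
force: [-0.2, -0.6, 0.4]
grip_width: 0.065
finger_force: 0.0
```

```bash
python3 - <<'E'
from h import *
bot.grab_frame("wrist")
togo(.533,.290,.113,68.2); print(bot.observe()["qpos"].round(2))
E
```

```text
shift [-0.0006  0.0006  0.1083] twist -2.8 pos [0.5327 0.2907 0.2213] rot [-3.1416e+00 -2.0000e-04  1.1414e+00] t 6.25
[-0.39  0.52 -0.31  1.65  0.18  1.   -1.18]
```

Request:
carry_out(rows=[[[0, 0, 0.02, -2.8], [0, 0, 0.04, -2.8], [0, 0, 0.06, -2.8], [0, 0, 0.075, -2.8], [0, 0, 0.088, -2.8], [0, 0, 0.097, -2.8], [0, 0, 0.103, -2.8], [0, 0, 0.108, -2.8], [0, 0, 0.108, -2.8], [0, 0, 0.108, -2.8]]])

```text
clock: 7.08
position: [0.5326, 0.2912, 0.1136]
tool_rot: [3.141, -0.0, 1.174]
force: [0.4, 0.2, -0.4]
grip_width: 0.065
finger_force: 0.0
```

Request:
carry_out(rows=[[[0, 0, 0, 0], [0, 0, 0, 0], [0, 0, 0, 0], [0, 0, 0, 0], [0, 0, 0, 0], [0, 0, 0, 0], [0, 0, 0, 0], [0, 0, 0, 0], [0, 0, 0, 0], [0, 0, 0, 0], [0, 0, 0, 0], [0, 0, 0, 0]]], grip=0.015, grip_force=25)

```text
clock: 8.08
position: [0.5327, 0.2913, 0.1138]
tool_rot: [3.141, -0.001, 1.174]
force: [-0.7, -1.8, 6.5]
grip_width: 0.0254
finger_force: 25.4
```

```bash
python3 - <<'E'
from h import *
w=bot.grab_frame("wrist"); save(w,"w5.png")
togo(.533,.290,.113,68.2); s=bot.observe(); print(s["grip_width"],s["finger_force"],s["force"])
E
```

```text
shift [-0.001   0.0007  0.0008] twist -0.9 pos [0.5327 0.2912 0.1138] rot [ 3.1411e+00 -5.0000e-04  1.1742e+00] t 8.1333
0.02541231861929542 25.350390672683716 [ 0.16275345 -0.67345747  6.1758378 ]
```

View pics/w5.png

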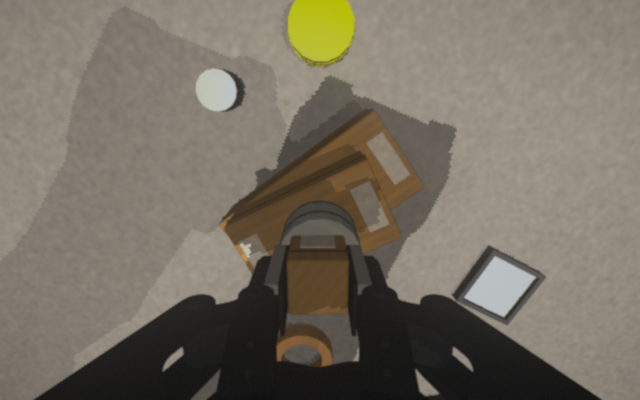

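The box is held between the fingers at (318,280), at an opening of 25 mm. The square tray shows at (500,285).

Request:
carry_out(rows=[[[0, 0, -0.01, 0], [0, 0, -0.03, 0], [0, 0, -0.06, 0], [0, 0, -0.09, 0], [0, 0, -0.11, 0], [0, 0, -0.11, 0], [0, 0, -0.11, 0]]])

```text
clock: 8.72
position: [0.5329, 0.2913, 0.2248]
tool_rot: [3.14, -0.002, 1.174]
force: [-0.3, 0.0, -0.6]
grip_width: 0.0256
finger_force: 24.7
```

```bash
python3 - <<'E'
from h import *
w=bot.grab_frame("wrist")
print([(fit(w,d["region"],.007),d["conf"]) for d in bot.regions_of(w,"tray_square")[:2]])
togo(.645,.159,.15,40); s=bot.observe(); print(s["grip_width"],s["finger_force"],s["force"])
E
```

```text
[([643.7, 159.5, 59.1, 56.4, -50.8], 0.86)]
shift [-0.078   0.155   0.0728] twist 27.3 pos [0.5322 0.2908 0.2228] rot [-3.1411e+00  7.0000e-04  1.1743e+00] t 8.8167
0.025744315670622825 24.679652452468872 [-0.29572238 -0.17088959 -0.89051706]
```

Request:
carry_out(rows=[[[-0.02, 0.03, 0.01, 7], [-0.035, 0.065, 0.02, 14], [-0.05, 0.1, 0.04, 21], [-0.065, 0.13, 0.06, 28], [-0.074, 0.147, 0.08, 28], [-0.078, 0.155, 0.09, 28], [-0.078, 0.155, 0.09, 28], [-0.078, 0.155, 0.09, 28], [-0.078, 0.155, 0.09, 28], [-0.078, 0.155, 0.09, 28]]])

```text
clock: 9.65
position: [0.6451, 0.1611, 0.1345]
tool_rot: [-3.141, -0.002, 0.688]
force: [0.5, -0.7, -0.6]
grip_width: 0.0255
finger_force: 24.7
```

```bash
python3 - <<'E'
from h import *
w=bot.grab_frame("wrist")
print([(fit(w,d["region"],.007),d["conf"]) for d in bot.regions_of(w,"tray_square")[:2]])
togo(.6443,.1594,.0128,39.4); s=bot.observe(); print(s["grip_width"],s["finger_force"],s["force"],s["qpos"].round(2))
E
```

```text
[]
shift [-0.0014  0.0003  0.1216] twist -0.0 pos [0.6452 0.1605 0.1344] rot [ 3.1414e+00 -1.4000e-03  6.8720e-01] t 9.75
0.02558297726796008 24.70713436603546 [-0.51951489  0.3076267  -0.6971201 ] [-0.23  0.69 -0.16  1.56  0.13  0.9  -1.32]
```

Request:
carry_out(rows=[[[-0.0015, 0, 0.02, 0], [-0.0015, 0, 0.045, 0], [-0.0015, 0, 0.07, 0], [-0.0015, 0, 0.09, 0], [-0.0015, 0, 0.1, 0], [-0.0015, 0, 0.108, 0], [-0.0015, 0, 0.113, 0], [-0.0015, 0, 0.116, 0], [-0.0015, 0, 0.118, 0], [-0.0015, 0, 0.119, 0], [-0.0015, 0, 0.12, 0], [-0.0015, 0, 0.12, 0]]])

```text
clock: 10.75
position: [0.6444, 0.1584, 0.0136]
tool_rot: [3.141, -0.0, 0.686]
force: [-0.3, -0.0, 0.2]
grip_width: 0.0257
finger_force: 24.7
```

```bash
python3 - <<'E'
from h import *
w=bot.grab_frame("wrist"); save(w,"w6.png",(160,120,480,400),2)
togo(.6443,.1594,.0128,39.4); s=bot.observe(); print(s["grip_width"],s["finger_force"],s["force"])
E
```

```text
shift [ 0.0006 -0.0009  0.0008] twist -0.1 pos [0.6444 0.1584 0.0136] rot [ 3.1414e+00 -4.0000e-04  6.8550e-01] t 10.8
0.025727658341955926 24.717290997505188 [ 0.5851108  -0.49890395 -0.35084801]
```

View pics/w6.png

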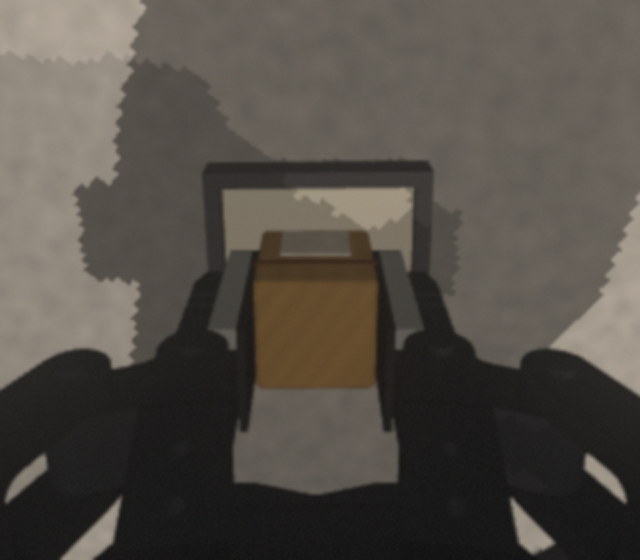

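The box sits square inside the tray, with a visible margin on each side. I lower it the last bit until it makes contact.

Request:
carry_out(rows=[[[0, 0, 0.0005, 0], [0, 0, 0.001, 0], [0, 0, 0.0013, 0], [0, 0, 0.0016, 0], [0, 0, 0.0016, 0]]])

```text
clock: 11.22
position: [0.6444, 0.1584, 0.0128]
tool_rot: [3.141, -0.001, 0.685]
force: [-5.2, -0.9, 15.4]
grip_width: 0.0253
finger_force: 26.8
```

Request:
carry_out(rows=[[[0, 0, -0.0005, 0], [0, 0, -0.0005, 0], [0, 0, -0.0005, 0], [0, 0, -0.0005, 0], [0, 0, -0.0005, 0], [0, 0, -0.0005, 0]]], grip=0.045)

```text
clock: 11.72
position: [0.6441, 0.1583, 0.0121]
tool_rot: [-3.142, 0.0, 0.686]
force: [-0.1, -0.0, -0.3]
grip_width: 0.0451
finger_force: 0.0
```

Request:
carry_out(rows=[[[0, 0, -0.01, 0], [0, 0, -0.03, 0], [0, 0, -0.06, 0], [0, 0, -0.1, 0], [0, 0, -0.14, 0], [0, 0, -0.18, 0], [0, 0, -0.22, 0], [0, 0, -0.22, 0], [0, 0, -0.22, 0]]])

```text
clock: 12.47
position: [0.6451, 0.1585, 0.2356]
tool_rot: [3.14, -0.004, 0.685]
force: [-0.1, 0.7, -0.9]
grip_width: 0.0451
finger_force: 0.0
```

```bash
python3 - <<'E'
from h import *
bot.grab_frame("wrist");w=bot.grab_frame("wrist")
for n,z in (("tray_square",.007),("small_box",.033),("seal_tin",.106)): print([(fit(w,d["region"],z),d["position"],d["conf"]) for d in bot.regions_of(w,n)[:3]])
togo(.533,.290,.23,30); s=bot.observe(); print(s["grip_width"],s["finger_force"],s["force"])
E
```

```text
[([644.3, 158.3, 54.8, 53.9, 39.3], [320.5, 157.5], 0.94)]
[([644.8, 159.9, 29.9, 25.3, 39.3], [315.9, 172.7], 0.87), ([512.8, 300.8, 119.0, 67.8, 3.3], [144.1, 162.6], 0.37)]
[([540.1, 285.4, 59.0, 42.8, -33.0], [121.9, 188.4], 0.83), ([609.9, 351.2, 44.7, 32.1, -59.6], [91.5, 69.3], 0.77), ([552.8, 343.4, 31.0, 21.2, -41.6], [63.8, 133.9], 0.71)]
shift [-0.0022 -0.1721  0.0011] twist 9.3 pos [0.6437 0.1582 0.2311] rot [-3.1408e+00  1.7000e-03  6.8580e-01] t 12.7167
0.045062057382104635 0.0 [ 0.04196528 -0.90493317 -0.79203415]
```

Request:
carry_out(rows=[[[-0.002, -0.04, 0, 6], [-0.002, -0.08, 0, 12], [-0.002, -0.12, 0, 19], [-0.002, -0.15, 0, 19], [-0.002, -0.172, 0, 19], [-0.002, -0.172, 0, 19], [-0.002, -0.172, 0, 19], [-0.002, -0.172, 0, 19]]], grip=0.07)

```text
clock: 13.38
position: [0.5341, 0.2894, 0.2317]
tool_rot: [3.141, 0.001, 0.354]
force: [0.5, -0.6, -0.1]
grip_width: 0.0698
finger_force: 0.0
```

```bash
python3 - <<'E'
from h import *
w=bot.grab_frame("wrist");w=bot.grab_frame("wrist"); save(w,"w7.png",(230,110,410,290),3.3)
for n,z in (("seal_tin",.106),("short_carton",.076)): print([(fit(w,d["region"],z),d["position"],d["conf"]) for d in bot.regions_of(w,n)[:3]])
print(proj(w,[.533,.290,.106]))
togo(.533,.290,.084,20)
E
```

```text
[([586.2, 378.4, 35.3, 31.3, -69.8], [233.0, 90.0], 0.72), ([536.0, 290.7, 46.6, 40.2, 20.3], [317.7, 186.8], 0.64)]
[([531.8, 292.7, 94.8, 52.2, 3.2], [310.7, 159.4], 0.98)]
[316.57025527 192.16875131]
shift [-0.0009 -0.0011  0.148 ] twist 0.2 pos [0.5343 0.2893 0.232 ] rot [3.1413e+00 3.0000e-04 3.5260e-01] t 13.5833
```

View pics/w7.png

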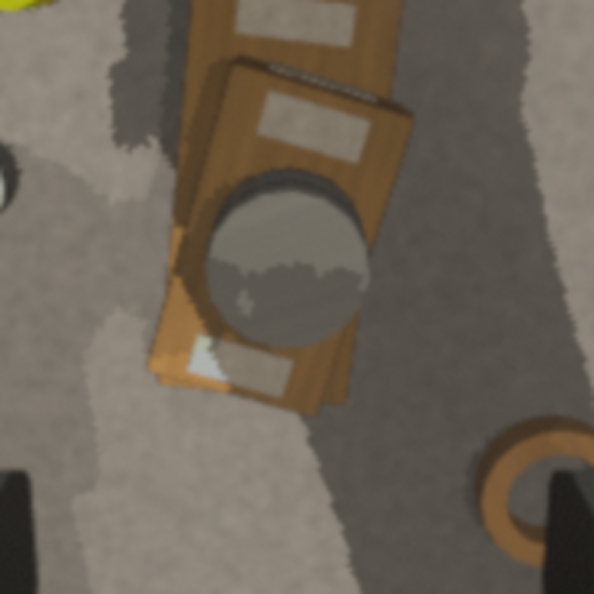

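The tin top is centred at pixel (317.3,191.8), matching the prediction (316.6,192.2). I grasp at (0.533,0.290).

Request:
carry_out(rows=[[[-0.001, -0.001, 0.03, 0], [-0.001, -0.001, 0.06, 0], [-0.001, -0.001, 0.09, 0], [-0.001, -0.001, 0.115, 0], [-0.001, -0.001, 0.13, 0], [-0.001, -0.001, 0.139, 0], [-0.001, -0.001, 0.144, 0], [-0.001, -0.001, 0.147, 0], [-0.001, -0.001, 0.147, 0], [-0.001, -0.001, 0.147, 0]]])

```text
clock: 14.42
position: [0.5329, 0.291, 0.0861]
tool_rot: [-3.141, -0.001, 0.354]
force: [0.2, -0.3, 0.6]
grip_width: 0.07
finger_force: 0.0
```

Request:
carry_out(rows=[[[0, 0, 0, 0], [0, 0, 0, 0], [0, 0, 0, 0], [0, 0, 0, 0], [0, 0, 0, 0], [0, 0, 0, 0], [0, 0, 0, 0], [0, 0, 0, 0], [0, 0, 0, 0]]], grip=0.03, grip_force=25)

```text
clock: 15.17
position: [0.5328, 0.2909, 0.086]
tool_rot: [-3.141, -0.001, 0.354]
force: [-0.9, -1.4, 6.5]
grip_width: 0.0408
finger_force: 24.5
```

Request:
carry_out(rows=[[[0, 0, -0.01, 0], [0, 0, -0.03, 0], [0, 0, -0.06, 0], [0, 0, -0.09, 0], [0, 0, -0.12, 0], [0, 0, -0.12, 0], [0, 0, -0.12, 0]]])

```text
clock: 15.75
position: [0.5331, 0.2912, 0.2075]
tool_rot: [-3.141, -0.003, 0.354]
force: [-0.2, 0.6, -2.5]
grip_width: 0.0407
finger_force: 25.8
```

```bash
python3 - <<'E'
from h import *
w=bot.grab_frame("wrist")
togo(.657,-.156,.2,0); s=bot.observe(); print(s["grip_width"],s["finger_force"],s["force"])
a=bot.grab_frame("scene"); b=bot.grab_frame("side")
for f in (a,b): print([(fit(f,d["region"],.009),d["conf"]) for d in bot.regions_of(f,"tray_round")[:2]])
E
```

```text
shift [-0.0381  0.4623  0.006 ] twist 20.3 pos [0.5325 0.2908 0.206 ] rot [-3.1414e+00 -1.2000e-03  3.5400e-01] t 15.8
0.040871775286370475 25.77958792448044 [-0.07725896 -0.147904   -1.53157239]
[([662.8, -153.5, 73.4, 64.2, 21.7], 0.83), ([548.3, 300.8, 126.6, 64.5, 10.9], 0.24)]
[([655.1, -163.0, 76.4, 67.3, 79.3], 0.81)]
```

Request:
carry_out(rows=[[[-0.085, 0.445, 0, 20], [-0.085, 0.445, 0, 20], [-0.085, 0.445, 0, 20], [-0.085, 0.445, 0, 20], [-0.085, 0.445, 0, 20], [-0.085, 0.445, 0, 20], [-0.085, 0.445, 0, 20], [-0.085, 0.445, 0, 20], [-0.085, 0.445, 0, 20], [-0.085, 0.445, 0, 20], [-0.085, 0.445, 0, 20], [-0.085, 0.445, 0, 20]]])

```text
clock: 17.0
position: [0.6062, -0.1648, 0.2043]
tool_rot: [3.138, 0.001, -0.003]
force: [-0.3, -0.9, -1.0]
grip_width: 0.0413
finger_force: 25.9
```

```bash
python3 - <<'E'
from h import *
for i in range(5): w=bot.grab_frame("wrist")
for n in ("tray_round","tray_short","tray_long"):print(n,[(fit(w,d["region"],.007),d["position"],d["conf"]) for d in bot.regions_of(w,n)[:2]])
togo(.657,-.156,.08,0); s=bot.observe(); print(s["grip_width"],s["finger_force"],s["force"])
E
```

```text
tray_round [([653.7, -157.0, 69.0, 68.4, -89.6], [323.5, 123.9], 0.97)]
tray_short [([599.7, 8.1, 123.7, 84.5, -13.9], [161.7, 172.5], 0.58)]
tray_long [([537.9, -296.6, 158.6, 93.9, -17.6], [451.2, 227.2], 0.77)]
shift [0.0499 0.0014 0.1252] twist 0.4 pos [ 0.6071 -0.1549  0.2052] rot [-3.1413e+00  1.0000e-04  6.5000e-03] t 17.4
0.04104651118532759 25.871523320674896 [-1.17878788  0.20091412 -0.27132075]
```

Request:
carry_out(rows=[[[0.03, 0.002, 0.02, 0], [0.047, 0.002, 0.05, 0], [0.047, 0.002, 0.085, 0], [0.047, 0.002, 0.115, 0], [0.047, 0.002, 0.14, 0], [0.047, 0.002, 0.158, 0], [0.047, 0.002, 0.17, 0], [0.047, 0.002, 0.178, 0], [0.047, 0.002, 0.183, 0], [0.047, 0.002, 0.186, 0], [0.047, 0.002, 0.186, 0]]])

```text
clock: 18.32
position: [0.6543, -0.1578, 0.0195]
tool_rot: [3.142, -0.001, 0.005]
force: [0.5, -0.2, -0.9]
grip_width: 0.0412
finger_force: 25.9
```

```bash
python3 - <<'E'
from h import *
w=bot.grab_frame("wrist"); save(w,"w8.png",(160,120,480,400),2)
togo(.654,-.157,.015,0); s=bot.observe(); print(s["grip_width"],s["finger_force"],s["force"])
E
```

```text
shift [-0.0004 -0.0009  0.0049] twist 0.3 pos [ 0.6544 -0.1579  0.0199] rot [ 3.1414e+00 -1.0000e-03  4.9000e-03] t 18.3667
0.04093724354229242 25.871713757514954 [ 0.16810963 -0.00580726 -0.50970645]
```

View pics/w8.png

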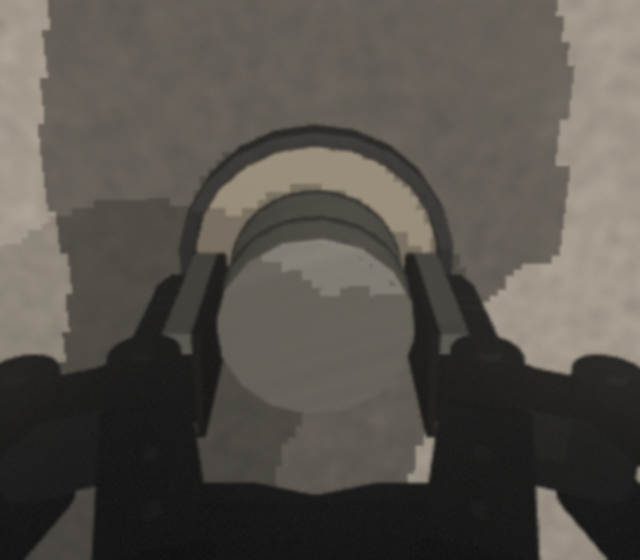

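The tin is above and inside the round tray, centred (tray centre column 316, tin 317). I lower it gently to contact.

Request:
carry_out(rows=[[[0, 0, 0.001, 0], [0, 0, 0.002, 0], [0, 0, 0.003, 0], [0, 0, 0.0036, 0], [0, 0, 0.0042, 0], [0, 0, 0.0048, 0], [0, 0, 0.0048, 0]]])

```text
clock: 18.95
position: [0.6541, -0.1579, 0.0151]
tool_rot: [-3.142, -0.0, 0.005]
force: [-3.7, 0.1, 9.5]
grip_width: 0.0412
finger_force: 26.9
```

Request:
carry_out(rows=[[[0, 0, -0.0003, 0], [0, 0, -0.0003, 0], [0, 0, -0.0003, 0], [0, 0, -0.0003, 0], [0, 0, -0.0003, 0], [0, 0, -0.0003, 0]]], grip=0.062)

```text
clock: 19.45
position: [0.654, -0.1578, 0.0146]
tool_rot: [-3.142, 0.0, 0.005]
force: [-0.8, 0.1, -0.3]
grip_width: 0.0619
finger_force: 0.0
```

Request:
carry_out(rows=[[[0, 0, -0.01, 0], [0, 0, -0.03, 0], [0, 0, -0.06, 0], [0, 0, -0.1, 0], [0, 0, -0.14, 0], [0, 0, -0.18, 0], [0, 0, -0.2, 0], [0, 0, -0.2, 0], [0, 0, -0.2, 0]]])

```text
clock: 20.2
position: [0.6544, -0.158, 0.2168]
tool_rot: [3.141, -0.003, 0.005]
force: [1.1, 0.6, -0.0]
grip_width: 0.0621
finger_force: 0.0
```

```bash
python3 - <<'E'
from h import *
for i in range(3): w=bot.grab_frame("wrist")
for n,z in (("tray_round",.007),("seal_tin",.035)):print(n,[(fit(w,d["region"],z),d["position"],d["conf"]) for d in bot.regions_of(w,n)[:2]])
togo(.520,.292,.2,4); print(bot.observe()["qpos"].round(2))
E
```

```text
tray_round [([653.9, -157.4, 68.5, 67.4, -89.7], [323.7, 149.8], 0.82)]
seal_tin [([656.3, -157.4, 44.3, 39.6, 0.3], [320.7, 174.2], 0.75)]
shift [-0.1312 -0.4504  0.0137] twist -3.7 pos [ 0.6535 -0.1577  0.2137] rot [-3.1413e+00  1.7000e-03  5.1000e-03] t 20.45
[ 0.13  0.62  0.03  1.48 -0.02  1.05 -1.4 ]
```

The tin is down and centred in its tray. Next is the short carton.

Request:
carry_out(rows=[[[-0.131, -0.45, -0.005, -3.7], [-0.131, -0.45, -0.005, -3.7], [-0.131, -0.45, -0.005, -3.7], [-0.131, -0.45, -0.005, -3.7], [-0.131, -0.45, -0.005, -3.7], [-0.131, -0.45, -0.005, -3.7], [-0.131, -0.45, -0.005, -3.7], [-0.131, -0.45, -0.005, -3.7], [-0.131, -0.45, -0.005, -3.7], [-0.131, -0.45, -0.005, -3.7], [-0.131, -0.45, -0.005, -3.7], [-0.131, -0.45, -0.005, -3.7]]], grip=0.085)

```text
clock: 21.45
position: [0.5175, 0.2984, 0.2191]
tool_rot: [-3.139, 0.002, 0.077]
force: [-0.1, 0.5, 0.2]
grip_width: 0.0852
finger_force: 0.0
```

```bash
python3 - <<'E'
from h import *
for i in range(5): w=bot.grab_frame("wrist")
save(w,"w9.png",(220,80,420,280),3); np.savez("w9.npz",pose=w["pose"],K=w["K"])
for n,z in (("short_carton",.076),("long_carton",.042)):print(n,[(fit(w,d["region"],z),d["position"],d["conf"]) for d in bot.regions_of(w,n)[:2]])
togo(.531,.292,.054,4)
E
```

```text
short_carton [([531.1, 292.5, 94.0, 51.8, 3.5], [317.0, 168.2], 0.57)]
long_carton []
shift [ 0.0098 -0.0013  0.1656] twist -0.1 pos [0.5213 0.2901 0.2196] rot [3.141e+00 1.000e-04 6.760e-02] t 21.8
```

View pics/w9.png

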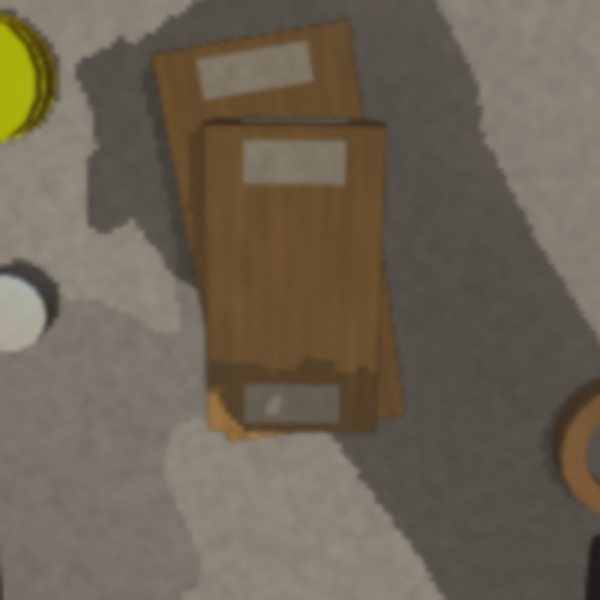

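The short carton is aligned with the tool, its top centred near pixel (317,172). The long carton below is turned about 10°. I descend, grasp and lift.

Request:
carry_out(rows=[[[0.005, -0.001, 0.03, 0], [0.01, -0.002, 0.06, 0], [0.01, -0.002, 0.09, 0], [0.01, -0.002, 0.12, 0], [0.01, -0.002, 0.142, 0], [0.01, -0.002, 0.155, 0], [0.01, -0.002, 0.161, 0], [0.01, -0.002, 0.165, 0], [0.01, -0.002, 0.165, 0], [0.01, -0.002, 0.165, 0]]])

```text
clock: 22.63
position: [0.5312, 0.2944, 0.0558]
tool_rot: [-3.141, -0.001, 0.069]
force: [0.0, -0.4, 0.6]
grip_width: 0.0848
finger_force: 0.0
```

Request:
carry_out(rows=[[[0, 0, 0, 0], [0, 0, 0, 0], [0, 0, 0, 0], [0, 0, 0, 0], [0, 0, 0, 0], [0, 0, 0, 0], [0, 0, 0, 0], [0, 0, 0, 0], [0, 0, 0, 0]]], grip=0.04, grip_force=35)

```text
clock: 23.38
position: [0.5309, 0.2942, 0.0555]
tool_rot: [-3.141, -0.001, 0.069]
force: [-1.7, -2.0, 8.8]
grip_width: 0.0513
finger_force: 36.1
```

Request:
carry_out(rows=[[[0, 0, -0.005, 0], [0, 0, -0.02, 0], [0, 0, -0.045, 0], [0, 0, -0.075, 0], [0, 0, -0.11, 0], [0, 0, -0.14, 0], [0, 0, -0.14, 0], [0, 0, -0.14, 0]]])

```text
clock: 24.05
position: [0.5312, 0.2946, 0.1965]
tool_rot: [-3.14, -0.003, 0.069]
force: [0.3, -0.7, -2.3]
grip_width: 0.0515
finger_force: 38.0
```

```bash
python3 - <<'E'
from h import *
for i in range(2): w=bot.grab_frame("wrist")
for n,z in (("tray_short",.007),):print(n,[(fit(w,d["region"],z),d["position"],d["conf"]) for d in bot.regions_of(w,n)[:2]])
togo(.56,.010,.15,-13.8); print(bot.observe()["qpos"].round(2))
E
```

```text
tray_short [([599.6, 10.6, 123.6, 88.5, -13.9], [606.0, 130.5], 0.62)]
shift [0.0102 0.2853 0.0436] twist 17.8 pos [0.53   0.2939 0.1936] rot [3.1407e+00 1.6000e-03 6.9600e-02] t 24.2
[-0.57  0.53 -0.05  1.69  0.03  0.92 -2.13]
```

Request:
carry_out(rows=[[[0.01, 0.04, 0, 6], [0.01, 0.08, 0, 12], [0.01, 0.12, 0, 17.8], [0.01, 0.16, 0, 17.8], [0.01, 0.2, 0, 17.8], [0.01, 0.235, 0, 17.8], [0.01, 0.265, 0, 17.8], [0.01, 0.285, 0, 17.8], [0.01, 0.285, 0, 17.8], [0.01, 0.285, 0, 17.8], [0.01, 0.285, 0, 17.8]]])

```text
clock: 25.12
position: [0.56, 0.0113, 0.1939]
tool_rot: [3.141, 0.001, -0.241]
force: [-0.6, 0.7, -2.4]
grip_width: 0.0511
finger_force: 37.9
```

```bash
python3 - <<'E'
from h import *
for i in range(5): w=bot.grab_frame("wrist")
save(w,"w10.png")
for n,z in (("tray_short",.007),):print(n,[(fit(w,d["region"],z),d["position"],d["conf"]) for d in bot.regions_of(w,n)[:2]])
togo(.600,.010,.025,-13.8); print(bot.observe()["qpos"].round(2),bot.observe()["grip_width"])
E
```

```text
tray_short [([614.7, 5.0, 88.2, 80.4, -13.6], [310.3, 113.9], 0.96)]
shift [ 0.0388 -0.0083  0.1696] twist 0.0 pos [0.5603 0.0112 0.1946] rot [-3.1416e+00  2.0000e-04 -2.4020e-01] t 25.4167
[-0.17  0.46  0.06  1.81 -0.04  0.87 -1.9 ] 0.05130928890111641
```

View pics/w10.png

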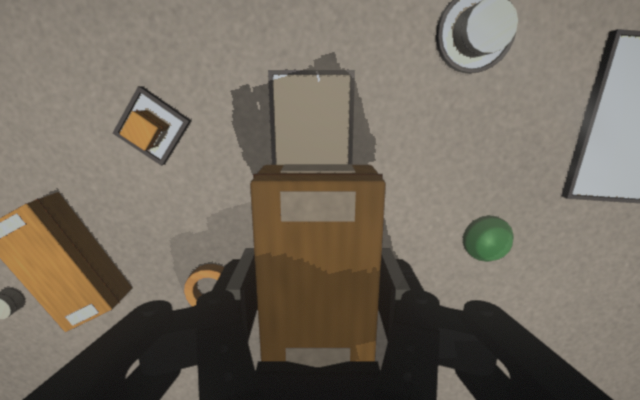

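Both placed items sit in their trays: the box at (145,130) and the tin at (490,25). The held carton is aligned with the short tray (columns 268 to 354, centre about 311). The tray centre works out at (0.5995,0.009). I move over and down.

Request:
carry_out(rows=[[[0.02, -0.004, 0.02, 0], [0.0385, -0.0075, 0.045, 0], [0.0385, -0.0075, 0.075, 0], [0.0385, -0.0075, 0.105, 0], [0.0385, -0.0075, 0.13, 0], [0.0385, -0.0075, 0.147, 0], [0.0385, -0.0075, 0.158, 0], [0.0385, -0.0075, 0.165, 0], [0.0385, -0.0075, 0.169, 0], [0.0385, -0.0075, 0.172, 0], [0.0385, -0.0075, 0.172, 0]]])

```text
clock: 26.33
position: [0.5999, 0.0088, 0.023]
tool_rot: [-3.141, -0.001, -0.241]
force: [-0.3, -0.3, -1.5]
grip_width: 0.0511
finger_force: 37.9
```

```bash
python3 - <<'E'
from h import *
w=bot.grab_frame("wrist"); save(w,"w11.png",(160,100,480,380),1.8)
togo(.5995,.0092,.0185,-13.8); s=bot.observe(); print(s["grip_width"],s["finger_force"],s["force"])
E
```

```text
shift [-0.0005 -0.0003  0.0048] twist -0.0 pos [0.5999 0.0087 0.0233] rot [-3.1413e+00 -8.0000e-04 -2.4110e-01] t 26.3833
0.05138616144796528 37.865150570869446 [-0.31553561  0.28435595 -1.81244208]
```

View pics/w11.png

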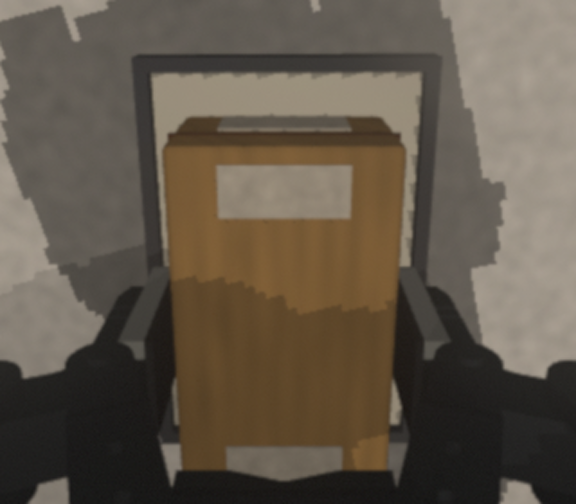

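It is centred in the tray, with a front margin of about 11 mm. I lower to contact.

Request:
carry_out(rows=[[[0, 0, 0.001, 0], [0, 0, 0.002, 0], [0, 0, 0.003, 0], [0, 0, 0.0038, 0], [0, 0, 0.0044, 0], [0, 0, 0.005, 0], [0, 0, 0.005, 0]]])

```text
clock: 26.97
position: [0.5996, 0.0087, 0.0186]
tool_rot: [-3.141, -0.0, -0.241]
force: [-5.8, 0.7, 16.0]
grip_width: 0.051
finger_force: 40.0
```

Request:
carry_out(rows=[[[0, 0, -0.0003, 0], [0, 0, -0.0003, 0], [0, 0, -0.0003, 0], [0, 0, -0.0003, 0], [0, 0, -0.0003, 0], [0, 0, -0.0003, 0], [0, 0, -0.0003, 0]]], grip=0.075)

```text
clock: 27.55
position: [0.5995, 0.0087, 0.0179]
tool_rot: [3.142, 0.0, -0.241]
force: [0.2, -0.4, 0.2]
grip_width: 0.0755
finger_force: 0.0
```

Request:
carry_out(rows=[[[0, 0, -0.01, 0], [0, 0, -0.03, 0], [0, 0, -0.06, 0], [0, 0, -0.1, 0], [0, 0, -0.14, 0], [0, 0, -0.17, 0], [0, 0, -0.19, 0], [0, 0, -0.19, 0], [0, 0, -0.19, 0]]])

```text
clock: 28.3
position: [0.5999, 0.0087, 0.2096]
tool_rot: [-3.141, -0.002, -0.241]
force: [-0.7, -0.1, -0.5]
grip_width: 0.075
finger_force: 0.0
```

```bash
python3 - <<'E'
from h import *
for i in range(3): w=bot.grab_frame("wrist")
for n,z in (("tray_short",.007),("short_carton",.039)):print(n,[(fit(w,d["region"],z),d["position"],d["conf"]) for d in bot.regions_of(w,n)[:2]])
togo(.515,.290,.2,14); print(bot.observe()["qpos"].round(2))
E
```

```text
tray_short [([599.5, 8.7, 121.5, 82.0, -13.8], [320.5, 126.6], 0.77)]
short_carton [([600.0, 8.8, 95.0, 52.6, -13.7], [316.0, 171.4], 0.84), ([543.7, 282.4, 122.4, 98.9, 13.4], [76.4, 282.2], 0.24)]
shift [-0.1488 -0.2531  0.007 ] twist -27.8 pos [0.5991 0.0086 0.207 ] rot [ 3.141e+00  1.600e-03 -2.412e-01] t 28.55
[-0.16  0.51  0.07  1.7  -0.04  0.94 -1.89]
```

The short carton is dead centre in its tray. Now the long carton.

Request:
carry_out(rows=[[[-0.149, -0.253, 0, -27.8], [-0.149, -0.253, 0, -27.8], [-0.149, -0.253, 0, -27.8], [-0.149, -0.253, 0, -27.8], [-0.149, -0.253, 0, -27.8], [-0.149, -0.253, 0, -27.8], [-0.149, -0.253, 0, -27.8], [-0.149, -0.253, 0, -27.8], [-0.149, -0.253, 0, -27.8], [-0.149, -0.253, 0, -27.8], [-0.149, -0.253, 0, -27.8], [-0.149, -0.253, 0, -27.8]]], grip=0.085)

```text
clock: 29.55
position: [0.5158, 0.2886, 0.2078]
tool_rot: [3.141, 0.0, 0.242]
force: [-0.4, 0.2, 0.5]
grip_width: 0.0851
finger_force: 0.0
```

```bash
python3 - <<'E'
from h import *
for i in range(5): w=bot.grab_frame("wrist")
for n,z in (("long_carton",.042),):print(n,[(fit(w,d["region"],z),d["position"],d["conf"]) for d in bot.regions_of(w,n)[:2]])
togo(.536,.294,.016,13.7)
E
```

```text
long_carton []
shift [0.021  0.0007 0.192 ] twist 0.3 pos [0.5154 0.2896 0.208 ] rot [-3.1416 -0.      0.2435] t 29.85
```

```bash
python3 - <<'E'
from h import *
w=bot.grab_frame("wrist")
hsv=cv2.cvtColor(w["pixels"],cv2.COLOR_RGB2HSV)
m=((hsv[...,0]<22)&(hsv[...,1]>120)); p=proj(w,[.536,.294,.042]).round().astype(int); print(p)
n,l=cv2.connectedComponents(cv2.morphologyEx(m.astype(np.uint8),cv2.MORPH_CLOSE,np.ones((9,9))))
r=l==l[p[1],p[0]]; print(r.sum(), fit(w,r,.042))
im=w["pixels"].copy(); c=cv2.findContours(r.astype(np.uint8),cv2.RETR_EXTERNAL,cv2.CHAIN_APPROX_NONE)[0]; cv2.drawContours(im,c,-1,(0,255,0),1)
w["pixels"]=im; save(w,"w12.png",(220,60,420,300),2.5)
E
```

```text
[319 158]
7691 [536.2, 295.7, 127.2, 60.8, 13.8]
```

View pics/w12.png

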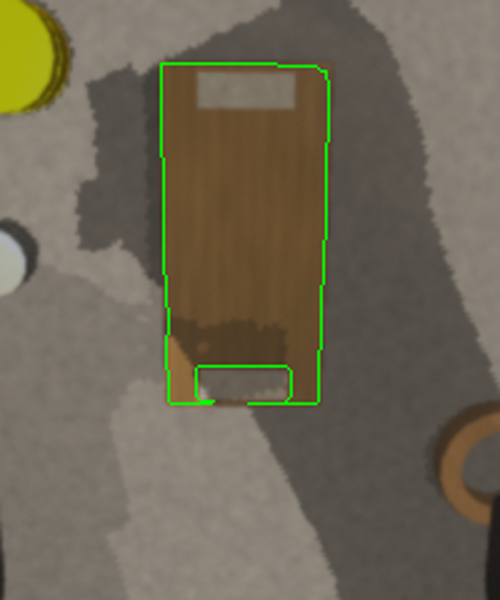

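The outline fits the long carton, 127 × 61 mm at (0.536,0.295), 13.8°. The grey tin on the left keeps more than 20 mm of clearance from the fingers.

Request:
carry_out(rows=[[[0.012, 0, 0.03, 0], [0.0215, -0.0005, 0.06, 0], [0.0215, -0.0005, 0.09, 0], [0.0215, -0.0005, 0.12, 0], [0.0215, -0.0005, 0.147, 0], [0.0215, -0.0005, 0.168, 0], [0.0215, -0.0005, 0.181, 0], [0.0215, -0.0005, 0.188, 0], [0.0215, -0.0005, 0.192, 0], [0.0215, -0.0005, 0.192, 0], [0.0215, -0.0005, 0.192, 0]]])

```text
clock: 30.82
position: [0.5365, 0.2959, 0.017]
tool_rot: [-3.141, -0.001, 0.244]
force: [0.2, 0.4, -0.4]
grip_width: 0.0852
finger_force: 0.0
```

Request:
carry_out(rows=[[[0, 0, 0, 0], [0, 0, 0, 0], [0, 0, 0, 0], [0, 0, 0, 0], [0, 0, 0, 0], [0, 0, 0, 0], [0, 0, 0, 0], [0, 0, 0, 0], [0, 0, 0, 0]]], grip=0.05, grip_force=50)

```text
clock: 31.57
position: [0.5366, 0.2958, 0.0172]
tool_rot: [-3.141, -0.001, 0.244]
force: [-2.1, -1.2, 9.6]
grip_width: 0.0608
finger_force: 53.7
```

Request:
carry_out(rows=[[[0, 0, -0.005, 0], [0, 0, -0.02, 0], [0, 0, -0.045, 0], [0, 0, -0.075, 0], [0, 0, -0.11, 0], [0, 0, -0.14, 0], [0, 0, -0.16, 0], [0, 0, -0.16, 0], [0, 0, -0.16, 0]]])

```text
clock: 32.32
position: [0.5362, 0.2957, 0.177]
tool_rot: [-3.141, -0.002, 0.244]
force: [-0.6, -0.3, -5.0]
grip_width: 0.0613
finger_force: 56.5
```

```bash
python3 - <<'E'
from h import *
for i in range(2): w=bot.grab_frame("wrist")
togo(.51,.05,.2,0);togo(.500,-.285,.2,-17.3); s=bot.observe();print(s["qpos"].round(2),s["grip_width"],s["force"],s["moment"])
E
```

```text
shift [-0.084   0.2318 -0.025 ] twist 14.0 pos [0.5354 0.2952 0.175 ] rot [3.1411e+00 1.5000e-03 2.4420e-01] t 32.4167
shift [-0.1747  0.5545 -0.025 ] twist 31.3 pos [0.5354 0.2952 0.175 ] rot [3.1411e+00 1.5000e-03 2.4420e-01] t 32.4167
[-0.53  0.56 -0.1   1.69  0.07  0.9  -1.98] 0.06096757688648997 [-0.1185929  -0.67073129 -4.98853988] [-0.01505655 -0.00723318 -0.03773081]
```

Request:
carry_out(rows=[[[-0.006, 0.02, 0, 1], [-0.016, 0.05, 0, 3], [-0.025, 0.08, 0, 5], [-0.035, 0.11, 0, 7], [-0.044, 0.14, 0, 9], [-0.054, 0.17, 0, 11], [-0.063, 0.2, 0, 13], [-0.073, 0.23, 0, 15], [-0.082, 0.26, 0, 17], [-0.091, 0.29, 0, 19], [-0.101, 0.32, 0, 21], [-0.11, 0.35, 0, 23]]])

```text
clock: 33.42
position: [0.5127, -0.0721, 0.1748]
tool_rot: [3.141, 0.002, -0.159]
force: [0.8, -0.1, -3.5]
grip_width: 0.061
finger_force: 56.4
```

```bash
python3 - <<'E'
from h import *
togo(.500,-.285,.18,-17.3); s=bot.observe();print(s["qpos"].round(2),s["grip_width"],s["force"])
E
```

```text
shift [ 0.0212  0.2123 -0.0052] twist 8.2 pos [ 0.5127 -0.0721  0.1748] rot [ 3.1412e+00  2.3000e-03 -1.5900e-01] t 33.4167
[-0.01  0.43  0.04  1.94 -0.03  0.78 -1.68] 0.06103657766399486 [ 0.84151269 -0.10219505 -3.51454526]
```

Request:
carry_out(rows=[[[0.003, 0.03, 0, 2], [0.006, 0.06, 0, 4], [0.009, 0.09, 0, 6], [0.012, 0.12, 0, 8], [0.015, 0.15, 0, 8.2], [0.018, 0.18, 0, 8.2], [0.02, 0.2, 0, 8.2], [0.021, 0.21, 0, 8.2], [0.021, 0.21, 0, 8.2], [0.021, 0.21, 0, 8.2], [0.021, 0.21, 0, 8.2]]])

```text
clock: 34.33
position: [0.5017, -0.2799, 0.1753]
tool_rot: [-3.141, 0.001, -0.299]
force: [-0.2, -0.8, -3.3]
grip_width: 0.0613
finger_force: 56.4
```

```bash
python3 - <<'E'
from h import *
for i in range(4): w=bot.grab_frame("wrist")
for d in bot.regions_of(w,"tray_long")[:1]:
  r=fit(w,d["region"],.007); a=np.radians(r[4]); k=79-r[2]/2
  print(r,d["conf"],"centre est",r[0]-k*np.cos(a),r[1]-k*np.sin(a))
togo(.5385,-.2965,.022,-17.4); s=bot.observe();print(s["qpos"].round(2),s["grip_width"],s["force"])
E
```

```text
[581.7, -311.4, 90.5, 64.9, 72.5] 0.86 centre est 571.5511792667309 -343.58794708775264
shift [0.0396 0.0044 0.154 ] twist 0.2 pos [ 0.5019 -0.2806  0.176 ] rot [-3.1414 -0.     -0.2994] t 34.5833
[ 0.33  0.51  0.11  1.79 -0.07  0.84 -1.4 ] 0.06078832839400234 [ 0.48409079  0.68955973 -5.1367502 ]
```

The partly visible tray gives (0.5373,-0.2974), which agrees with the earlier views. I move over and down.

Request:
carry_out(rows=[[[0.02, 0.003, 0.01, 0.3], [0.039, 0.005, 0.03, 0.3], [0.039, 0.005, 0.055, 0.3], [0.039, 0.005, 0.08, 0.3], [0.039, 0.005, 0.103, 0.3], [0.039, 0.005, 0.12, 0.3], [0.039, 0.005, 0.132, 0.3], [0.039, 0.005, 0.14, 0.3], [0.039, 0.005, 0.146, 0.3], [0.039, 0.005, 0.149, 0.3], [0.039, 0.005, 0.149, 0.3]]])

```text
clock: 35.5
position: [0.5376, -0.2976, 0.027]
tool_rot: [-3.142, -0.0, -0.306]
force: [-0.8, 0.1, -3.6]
grip_width: 0.0612
finger_force: 56.3
```

```bash
python3 - <<'E'
from h import *
w=bot.grab_frame("wrist"); save(w,"w13.png",(140,60,500,380),1.6)
togo(.538,-.297,.0222,-17.4); s=bot.observe(); print(s["grip_width"],s["finger_force"],s["force"])
E
```

```text
shift [ 0.     -0.0008  0.0053] twist -0.1 pos [ 0.5377 -0.2978  0.0275] rot [ 3.1415e+00 -6.0000e-04 -3.0580e-01] t 35.55
0.060844069365327214 56.325252056121826 [-0.61067361 -0.0210101  -3.60367135]
```

View pics/w13.png

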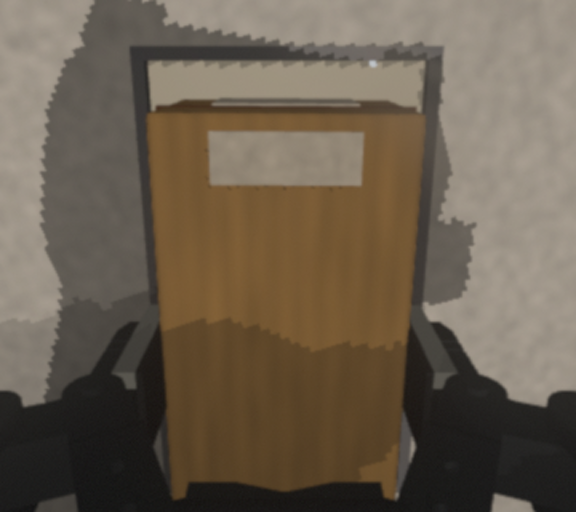

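The long carton is centred in its tray (286 against 287). The front margin is about 12 mm, and I lower to contact.

Request:
carry_out(rows=[[[0, -0.0005, 0.001, 0], [0, -0.0005, 0.002, 0], [0, -0.0005, 0.003, 0], [0, -0.0005, 0.004, 0], [0, -0.0005, 0.0047, 0], [0, -0.0005, 0.0053, 0], [0, -0.0005, 0.0053, 0]]])

```text
clock: 36.13
position: [0.5376, -0.2971, 0.0222]
tool_rot: [-3.141, -0.0, -0.306]
force: [-4.3, 1.2, 8.3]
grip_width: 0.0607
finger_force: 57.7
```

Request:
carry_out(rows=[[[0, 0, 0, 0], [0, 0, 0, 0], [0, 0, 0, 0], [0, 0, 0, 0], [0, 0, 0, 0], [0, 0, 0, 0], [0, 0, 0, 0], [0, 0, 0, 0]]], grip=0.085)

```text
clock: 36.8
position: [0.5376, -0.2971, 0.0217]
tool_rot: [-3.142, 0.0, -0.306]
force: [-0.7, 0.5, 0.6]
grip_width: 0.0853
finger_force: 0.0
```

Request:
carry_out(rows=[[[0, 0, -0.01, 0], [0, 0, -0.03, 0], [0, 0, -0.06, 0], [0, 0, -0.1, 0], [0, 0, -0.14, 0], [0, 0, -0.17, 0], [0, 0, -0.19, 0], [0, 0, -0.19, 0], [0, 0, -0.19, 0], [0, 0, -0.19, 0]]])

```text
clock: 37.63
position: [0.5373, -0.2969, 0.2114]
tool_rot: [-3.141, 0.001, -0.306]
force: [-0.6, 0.2, -0.5]
grip_width: 0.0849
finger_force: 0.0
```

```bash
python3 - <<'E'
from h import *
w=bot.grab_frame("wrist"); 
for n,z in (("tray_long",.007),("long_carton",.047)):print(n,[(fit(w,d["region"],z),d["conf"]) for d in bot.regions_of(w,n)[:2]])
b=bot.grab_frame("side"); save(b,"side1.png",(220,140,440,360),2.6)
E
```

```text
tray_long [([655.3, -149.5, 58.0, 44.2, 72.5], 0.61), ([537.3, -297.4, 158.0, 90.5, -17.5], 0.55)]
long_carton [([537.4, -296.4, 130.7, 61.7, -17.9], 0.72), ([545.1, -299.9, 139.0, 81.4, -17.5], 0.47)]
```

View pics/side1.png

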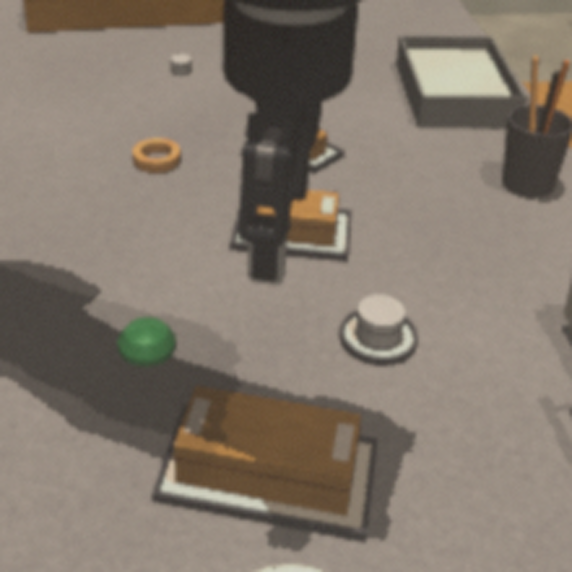

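The side view shows the long carton (265,450), the tin (380,320), the short carton (310,215) and the small box (320,143) each in its tray. The arm is clear of everything.

```bash
python3 -c "
from workcell import bot
print(bot.job_done())"
```

```text
the job is handed in; nothing more can be done
None
```

I set the small box, tin, short carton and long carton, in that order, upright in their own trays, with the arm left clear, and handed the job in at about 38 s.

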